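# Shut the cone case

## Robot

A 6-joint arm with a two-finger parallel gripper is mounted at the origin on a cart in front of the work surface, level with it; the furniture and walls round the work are solid. World frame = base frame: x ahead of the robot, y to its left, z up, the work surface at z = 0. Lengths are in mm, angles in rad, forces in N, time in s.
With the tool pointing down it reaches from about 300 to 1000 mm from the base axis. Payload 5.1 kg.
Tool frame: the origin (TCP) lies on the mounting face of the last link; the fingertips stand 190 mm ahead of it and the grasp point (between the pads) lies 171 mm ahead of it; y points along the fingers, z is the direction in which the jaws open and shut, and the axes are right-handed (so a half turn about y gives the same grasp; the last joint's range is limited). The gripper opens to 95 mm and grips with 3 to 60 N. Pads are 20 mm wide; open, the fingers measure 119 mm over their backs; the gripper's body (75 mm by 180 mm) begins 59 mm behind the grasp point.
Start: joints at [-1.235, 0.124, 1.65, -0, 1.367, -0.083], TCP at [264.3, -593.828, 404.756] pointing down, gripper open.
Joint ranges: [-2.61, 2.61], [-1.02, 2.33], [0.03, 2.71], [-1.35, 4.49], [0.32, 2.68], [-2.91, 2.91]. Speed limits (rad/s): [2.57, 2.57, 3.14, 3.14, 3.14, 3.14].

## Interface

Orientations are given as a unit quaternion [x, y, z, w].
In Python, from workcell import * gives the robot as it stands.
- The arm moves only by the shell command python3 -m inch 'ROWS'. ROWS is a JSON object of lists of equal length, an entry for each row: "offset": the shift along the tool's x, y, z in cm, a list of three; "rotation": the turn, a rotation vector about the tool's x, y, z in rad, a list of three; "hand": the opening in per cent of the stroke, from 0 (shut) to 100 (fully open). A call has 1 to 12 rows; each row shifts and turns the commanded pose from where the row before left it, along the tool's axes as they then stand; what a row does not reach is not made up. A row lasts 1/10 s, in which the tool goes at most 50 mm and 8.59 degrees, less where a joint would pass 70% of its speed; a pose out of reach is approached as far as the arm can. A call is refused whole if a number of a shift passes 5 or a number of a turn 0.15, either way. A call with a gripper value outside its range is refused whole. The fingers move at their own pace and stop on an object; the grip force is fixed at half the most. Time passes only in rows, so rows that do not move let the fingers close. It gives the time, the measured TCP pose, the force and the opening at its end, in the units of the state.
- observe(): the state, without advancing time (a new reading comes with each control period).
- read_camera(name): name is "side" or "top" or "wrist"; returns the picture (400x640x3 uint8, red, green, blue); there is no depth.
- camera_model(name): a dict with "vertical_fov" (degrees; the focal length in pixels is half the picture's height over the tangent of half this angle, whatever the lens; pixels are square), "cx", "cy" (the principal point, pixels), "xyz" and "attitude" of the camera in the world. Camera axes: x right, y down, z forward; pixel columns grow to the right and rows downward; lengths in mm; the calibration is good to about 2 mm. A picture is of the moment at which its call begins: read the wrist's pose just before it. camera_model takes no time and is no camera call; for the wrist camera it gives the pose at the moment of the call.
- sign_off(): hands the job in, once; it reports no verdict.
Trained networks look in the newest picture that a camera, given by its name, has taken for a name from the list of things; names that differ only in an ending like _2 or _b are one class to them, and where a whole thing is asked for, a point or a joint stands for the part that bears it (a point fixed in the world has none). Each returns a list of dicts, best first, with "conf" (0 to 1); they miss things now and then, are a little off and sometimes report something else, mostly with a low value. They report only what shows in the picture. A call takes as long as a camera call.
- boxes_of(query, camera): "position" ([x, y, z] in mm, in world coordinates, good to about 4 mm: the middle of the surface that is visible of it).
- silhouettes(query, camera): "pixels" (400x640 bool, what is visible of it).
The state is a dict: "time": time; "q": joint angles; "qd": joint speeds; "effort": joint torques, N m; "tool_pos": TCP position; "tcp_rot": TCP orientation; "force": force on the tool from outside, world axes, zero at the start; "torque": the same for the moment, N m; "gripper_width": finger opening in mm.
Only numpy, scipy, OpenCV 4.12 (cv2) and the standard library are available. Lean on these libraries where they do the work, as an engineer would, in place of code of your own. Each camera call takes 0.05 s, during which the arm holds its last target.

## Task

Someone left the small counter case with the ice-cream cones in it open. Push its sliding door along the track until it is fully shut against the left post of the case, then let go. Leave the door of the other, taller case with the spice jars as it stands.

Things in the scene. Friction and masses are not known exactly. Their poses are not given: they have to be found in the camera images.
- cone_case: Fixed counter case holding five ice-cream cones: clear panes in a light metal frame, 110 deep (its x) x 220 wide (its y) x 120 mm high. Origin: centre of its underside; x points from front to back, y to the left seen from the front. A door 102 mm wide slides along y in the front tracks; shut, it covers the left half, its edge against the left post. The other case is taller: 145 mm.
- cone_door (a joint): Opening of the cone case's sliding door in m: 0 = shut against the left post, up to 0.094 = fully open to the right; starts 0.045 to 0.090 open. It slides with about 2 N of friction and stays where it is left.
- cone_pull (a point): Top end of the dark upright pull bar at the left end of the cone case's door. The bar is 12 mm thick, 60 mm long, its top 103 mm above the table; its axis stands 33 mm in front of the tracks, with 8 mm stems to the door 12 mm from either end. In the case's frame it is at x = -0.102, y = 0.090 minus the opening.
- spice_pull (a point): Top end of a like pull bar (60 mm long) on the door of the similar but taller case (200 mm wide, 145 mm high) that holds spice jars; 128 mm above the table. That door is partly open too and must stay as it is.

How it is judged:
By the outcome, as a careful person would: the job done as asked, in the order asked, and still so for the second after the job is handed in, with the robot touching nothing.
It also fails if it takes over 32 s, if anything falls off the work surface, if the arm or the gripper's body presses on something with over 40 N, if the wrist force passes 120 N, or if a joint passes its speed limit or range.

## Working session

There is one attempt and no reset: what is moved stays moved. The work goes in short steps, Python scripts to look and compute and a shell command to move; the robot and the scene stay as the last step left them, time stands still between calls to the robot, and variables do not carry over. Pictures are saved under pics/ and viewed, and the job is handed in when it is done.

```bash
mkdir -p pics; ls; python3 - <<'E'
from workcell import *
import cv2
s=observe();print(s)
for n in("side","top","wrist"):
    m=camera_model(n);print(n,m)
    cv2.imwrite(f"pics/{n}0.png",read_camera(n)[:,:,::-1])
    for q in("cone_case","cone_pull","spice_pull","cone_door"):
        try:print(n,q,boxes_of(q,n))
        except Exception as e:print(n,q,e)
print(observe()["time"])
E
```

```text
pics
{'time': 0.0, 'q': array([-1.23456039e+00,  1.24536386e-01,  1.65164301e+00, -4.14288317e-06,
        1.36752651e+00, -8.25628985e-02]), 'qd': array([-0.00152532, -0.00038648, -0.00160884,  0.00051563,  0.00030239,
       -0.00112204]), 'effort': array([-2.53636281e-03, -4.17606461e+01, -3.59935856e+01,  7.72539829e-02,
        4.92727209e-02, -1.87379151e-04]), 'tool_pos': array([ 264.24712963, -593.601404  ,  403.4847173 ]), 'tcp_rot': array([-0.14708418,  0.69240121, -0.69091928,  0.14689231]), 'force': array([-0.13026742,  0.01679658,  0.43289159]), 'torque': array([ 0.00250124,  0.01108333, -0.00769467]), 'gripper_width': 94.97053317400258}
side {'vertical_fov': 53.35517693859132, 'cx': 320.8682374367697, 'cy': 201.9448558218406, 'xyz': array([354.94702848, 345.28357433, 904.50052721]), 'attitude': array([-0.22384323,  0.94628335, -0.2284432 ,  0.04749459])}
side cone_case [{'position': [573.0, 112.2, 120.2], 'conf': 0.81}]
side cone_pull [{'position': [521.5, 116.9, 58.6], 'conf': 0.83}]
side spice_pull [{'position': [503.1, -203.8, 81.4], 'conf': 0.55}]
side cone_door [{'
[... 243 characters left out ...]
96, -0.07095828,  0.07037028])}
top cone_case [{'position': [571.0, 91.1, 118.0], 'conf': 0.89}, {'position': [523.4, 97.2, 59.3], 'conf': 0.52}]
top cone_pull [{'position': [527.7, 97.5, 60.4], 'conf': 0.95}]
top spice_pull [{'position': [513.1, -223.2, 77.7], 'conf': 0.92}]
top cone_door [{'position': [522.5, 93.0, 61.0], 'conf': 0.63}, {'position': [572.8, 88.7, 118.6], 'conf': 0.31}]
wrist {'vertical_fov': 59.22973732756388, 'cx': 319.42005083705095, 'cy': 196.47914261924151, 'xyz': array([ 331.64134392, -564.39031032,  384.0444996 ]), 'attitude': array([ 0.83111668, -0.54015406, -0.07187692,  0.11096113])}
wrist cone_case []
wrist cone_pull []
wrist spice_pull []
wrist cone_door []
0.75
```

View pics/top0.png

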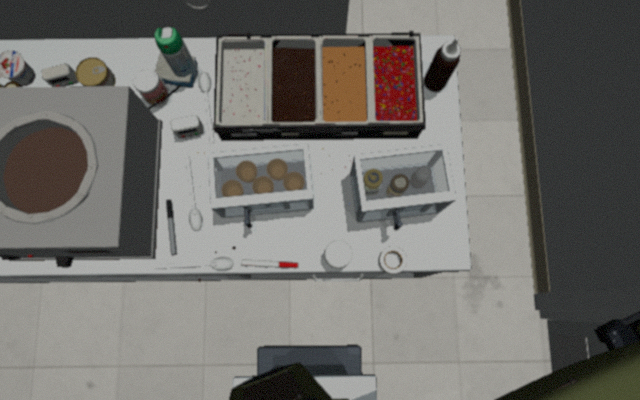

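View pics/side0.png

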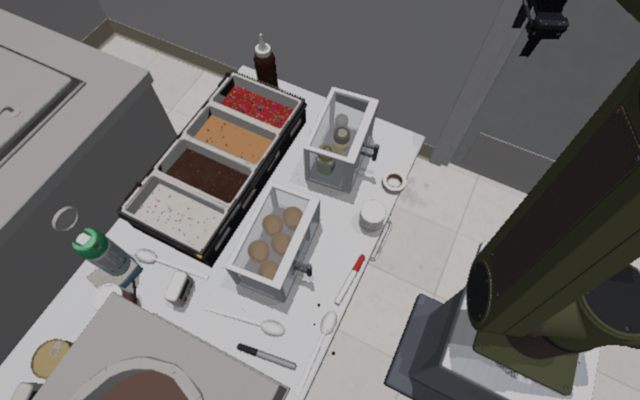

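The top view shows the cone case at about (262,180), its pull at (249,220), and the spice pull at (397,220). The side view shows the cone pull at (305,269). I'll zoom in on both and mark the silhouettes.

```bash
cat > h.py <<'E'
import numpy as np,cv2
from scipy.spatial.transform import Rotation as R
def ray(m,u,v):
    f=200/np.tan(np.radians(m["vertical_fov"])/2)
    d=np.array([(u-m["cx"])/f,(v-m["cy"])/f,1.]);return R.from_quat(m["attitude"]).apply(d)
def onz(m,u,v,z):
    d=ray(m,u,v);return m["xyz"]+d*(z-m["xyz"][2])/d[2]
def proj(m,p):
    f=200/np.tan(np.radians(m["vertical_fov"])/2)
    c=R.from_quat(m["attitude"]).inv().apply(np.asarray(p,float)-m["xyz"])
    return c[...,0]/c[...,2]*f+m["cx"],c[...,1]/c[...,2]*f+m["cy"]
E
python3 - <<'E'
from workcell import *
from h import *
a=cv2.imread("pics/top0.png");b=cv2.imread("pics/side0.png")
A=cv2.resize(a[135:235,200:330],None,fx=6,fy=6,interpolation=cv2.INTER_CUBIC)
B=cv2.resize(b[175:310,220:330],None,fx=4.4,fy=4.4,interpolation=cv2.INTER_CUBIC)
cv2.imwrite("pics/A.png",A);cv2.imwrite("pics/B.png",B)
for n in("top","side"):
  read_camera(n)
  for q in("cone_case","cone_pull","cone_door"):
    s=silhouettes(q,n)
    for r in s[:2]:
        v,u=np.nonzero(r["pixels"]);print(n,q,r["conf"],u.min(),u.max(),v.min(),v.max(),len(u))
E
```

```text
top cone_case 0.94 208 313 144 227 6674
top cone_pull 0.78 244 289 202 227 431
top cone_door 0.94 243 289 202 227 440
side cone_case 0.66 225 319 181 301 7182
side cone_pull 0.86 291 311 228 275 393
side cone_door 0.58 291 311 230 275 347
```

View pics/A.png

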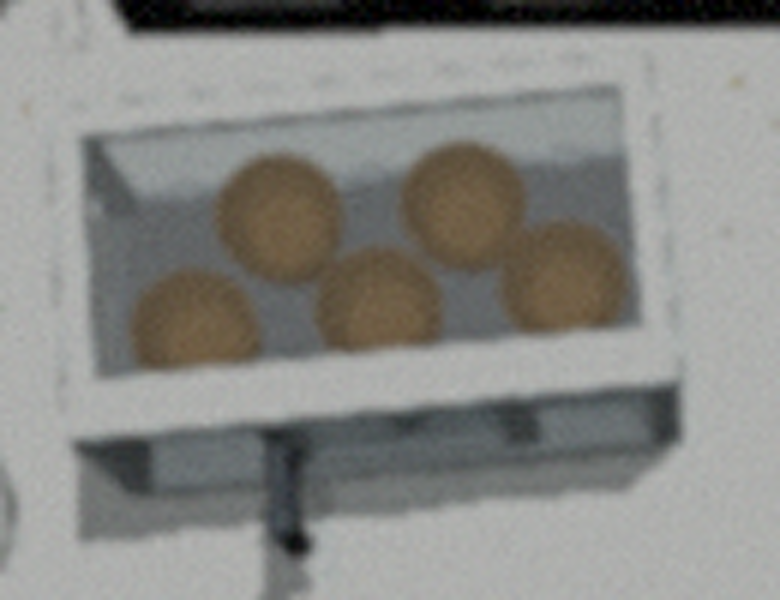

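View pics/B.png

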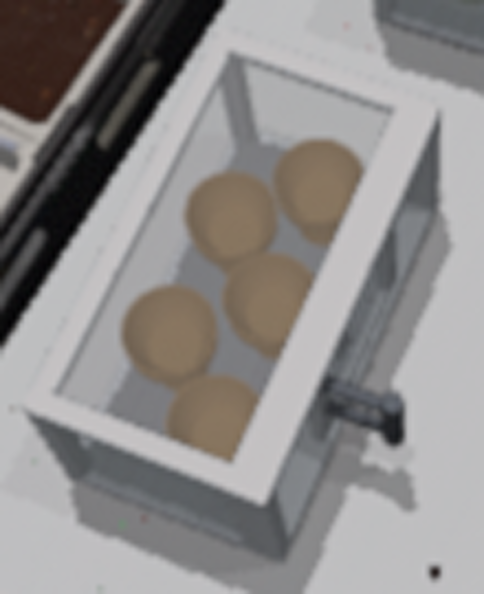

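```bash
python3 - <<'E'
from workcell import *
from h import *
from scipy.optimize import least_squares
T=camera_model("top");S=camera_model("side")
def a(x,y):return 200+(x+.5)/6-.5,135+(y+.5)/6-.5
def b(x,y):return 220+(x+.5)/4.4-.5,175+(y+.5)/4.4-.5
for n,p in dict(FL=(75,440),FR=(680,385)).items():print("top",n,onz(T,*a(*p),120).round(1))
for n,p in dict(FL=(268,503),FR=(440,110),BL=(30,405),BR=(230,45)).items():print("side",n,onz(S,*b(*p),120).round(1))
obs=[(T,a(75,440),(-55,110)),(T,a(680,385),(-55,-110)),(S,b(268,503),(-55,110)),(S,b(440,110),(-55,-110)),(S,b(30,405),(55,110)),(S,b(230,45),(55,-110))]
def W(x,p,z):
    c,s=np.cos(x[2]),np.sin(x[2]);return np.array([x[0]+c*p[0]-s*p[1],x[1]+s*p[0]+c*p[1],z])
f=lambda x:np.concatenate([np.array(proj(m,W(x,p,120)))-q for m,q,p in obs])
r=least_squares(f,[570,90,0],x_scale=[100,100,.1]);x=r.x;print(x,np.degrees(x[2]),r.fun.round(1))
A=cv2.imread("pics/A.png");B=cv2.imread("pics/B.png")
for op in (.03,.045,.06,.075):
    t=W(x,(-102,90-op*1000),103);l=t*[1,1,0]+[0,0,43]
    print(op,t.round(1),[tuple(np.round(np.array(proj(T,q))*6-[1200,810],0)) for q in(t,l)],[tuple(np.round((np.array(proj(S,q))-[220,175])*4.4)) for q in(t,l)])
E
```

```text
top FL [511.6 190.8 120. ]
top FR [529.  -24.6 120. ]
side FL [509.3 193.3 120. ]
side FR [529.2 -20.6 120. ]
side BL [629.9 202.5 120. ]
side BR [642.1  -5.5 120. ]
[5.76970674e+02 9.03705904e+01 8.66333562e-02] 4.9637256743795515 [-2.1 -0.5 -0.3 -1.2 -2.   0.1 -0.3 -1.7  2.6  2.6  2.3 -2.9]
0.03 [470.2 141.3 103. ] [(np.float64(217.0), np.float64(558.0)), (np.float64(242.0), np.float64(582.0))] [(np.float64(396.0), np.float64(450.0)), (np.float64(398.0), np.float64(484.0))]
0.045 [471.5 126.4 103. ] [(np.float64(259.0), np.float64(554.0)), (np.float64(281.0), np.float64(579.0))] [(np.float64(408.0), np.float64(421.0)), (np.float64(409.0), np.float64(457.0))]
0.06 [472.8 111.4 103. ] [(np.float64(300.0), np.float64(550.0)), (np.float64(321.0), np.float64(575.0))] [(np.float64(420.0), np.float64(392.0)), (np.float64(420.0), np.float64(430.0))]
0.075 [474.1  96.5 103. ] [(np.float64(342.0), np.float64(546.0)), (np.float64(361.0), np.float64(571.0))] [(np.float64(432.0), np.float64(364.0)), (np.float64(431.0), np.float64(403.0))]
```

```bash
python3 - <<'E'
from workcell import *
from h import *
s=observe();M=R.from_quat(s["tcp_rot"]).as_matrix();print(M.round(3))
case_y=np.array([-np.sin(.0866),np.cos(.0866),0])
print("yaw tool z",np.degrees(np.arctan2(M[1,2],M[0,2])))
a=cv2.imread("pics/top0.png");b=cv2.imread("pics/side0.png")
A=cv2.resize(a[200:235,230:270],None,fx=10,fy=10,interpolation=cv2.INTER_NEAREST)
B=cv2.resize(b[250:285,285:325],None,fx=10,fy=10,interpolation=cv2.INTER_NEAREST)
cv2.imwrite("pics/C.png",np.hstack([A,B]))
E
```

```text
[[-0.914  0.     0.407]
 [-0.407  0.    -0.914]
 [-0.    -1.    -0.   ]]
yaw tool z -66.0052318204229
```

View pics/C.png

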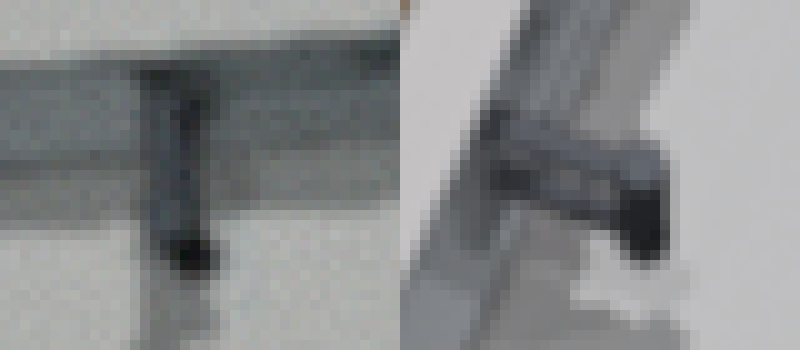

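```bash
python3 - <<'E'
from workcell import *
from h import *
T=camera_model("top");S=camera_model("side")
print(onz(T,246.9,222.6,103),onz(T,249.5,225.7,43),onz(S,308.8,266,103),onz(S,309,274.5,43))
E
```

```text
[481.77770691 118.34160676 103.        ] [484.5308014  120.70274749  43.        ] [483.43754706 121.26211296 103.        ] [483.69560559 121.70799943  43.        ]
```

The top and side views agree on the bar axis at about (483, 120), 33 mm in front of the front edge, so the door is about 49 mm open. The case is yawed about 5°. I'll push with closed fingers from the bar's right side, after turning the tool 19° about its y axis.

```bash
python3 -m inch '{"offset":[[0,0,0],[0,0,0],[0,0,0],[-1,0,-2.3],[-1.6,0,-3.6],[-1.6,0,-3.6],[-1.6,0,-3.6],[-1.6,0,-3.6],[-1.6,0,-3.6],[-1.6,0,-3.6],[-1.6,0,-3.6],[-1.6,0,-3.6]],"rotation":[[0,0.11,0],[0,0.11,0],[0,0.11,0],[0,0,0],[0,0,0],[0,0,0],[0,0,0],[0,0,0],[0,0,0],[0,0,0],[0,0,0],[0,0,0]],"hand":[0,0,0,0,0,0,0,0,0,0,0,0]}'
cat > st.py <<'E'
from workcell import *
from h import *
import sys
s=observe();M=R.from_quat(s["tcp_rot"]).as_matrix();print(s["time"],s["tool_pos"].round(1),"F",s["force"].round(1),"w",s["gripper_width"].round(1));print(M.round(3))
if len(sys.argv)>1:
    t=np.array([float(v) for v in sys.argv[1:4]]);print("delta tool cm",(M.T@(t-s["tool_pos"])/10).round(2))
E
python3 st.py 486.7 77 404
```

```text
time: 2.35
tool_pos: [374.3, -270.3, 405.0]
tcp_rot: [0.031, -0.706, 0.707, -0.031]
force: [-0.6, -0.0, 1.2]
gripper_width: 4.5Traceback (most recent call last):
  File "st.py", line 4, in <module>
    s=observe();M=R.from_quat(s["tcp_rot"]).as_matrix();print(s["time"],s["tool_pos"].round(1),"F",s["force"].round(1),"w",s["gripper_width"].round(1));print(M.round(3))
                                                                                                                           ^^^^^^^^^^^^^^^^^^^^^^^^
AttributeError: 'float' object has no attribute 'round'
```

```bash
sed -i 's/s\["gripper_width"\].round(1)/round(s["gripper_width"],1)/' st.py; python3 st.py 486.7 77 404
```

```text
2.35 [ 374.3 -270.3  405. ] F [-0.6 -0.   1.2] w 4.5
[[-0.996  0.001  0.088]
 [-0.088 -0.    -0.996]
 [-0.001 -1.     0.   ]]
delta tool cm [-14.26   0.09 -33.6 ]
```

```bash
python3 -m inch '{"offset":[[-1.6,0,-3.6],[-1.6,0,-3.6],[-1.6,0,-3.6],[-1.6,0,-3.6],[-1.6,0,-3.6],[-1.6,0,-3.6],[-1.6,0,-3.6],[-1.5,0,-3.6],[-1,0,-3],[-0.5,0,-1.8],[0,0,0],[0,0,0]],"rotation":[[0,0,0],[0,0,0],[0,0,0],[0,0,0],[0,0,0],[0,0,0],[0,0,0],[0,0,0],[0,0,0],[0,0,0],[0,0,0],[0,0,0]],"hand":[0,0,0,0,0,0,0,0,0,0,0,0]}'
python3 st.py 486.7 77 252
python3 - <<'E'
from workcell import *
import cv2
cv2.imwrite("pics/s1.png",read_camera("side")[:,:,::-1])
cv2.imwrite("pics/w1.png",read_camera("wrist")[:,:,::-1])
E
```

```text
time: 3.55
tool_pos: [485.7, 75.5, 404.7]
tcp_rot: [0.032, -0.706, 0.707, -0.032]
force: [0.8, -0.1, -0.4]
gripper_width: 0.5
3.55 [485.7  75.5 404.7] F [ 0.8 -0.1 -0.4] w 0.5
[[-0.996 -0.     0.09 ]
 [-0.09  -0.    -0.996]
 [ 0.    -1.     0.   ]]
delta tool cm [-0.11 15.27 -0.15]
```

View pics/s1.png

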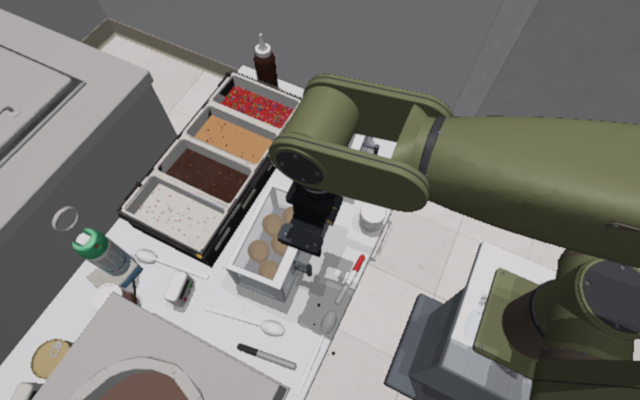

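View pics/w1.png

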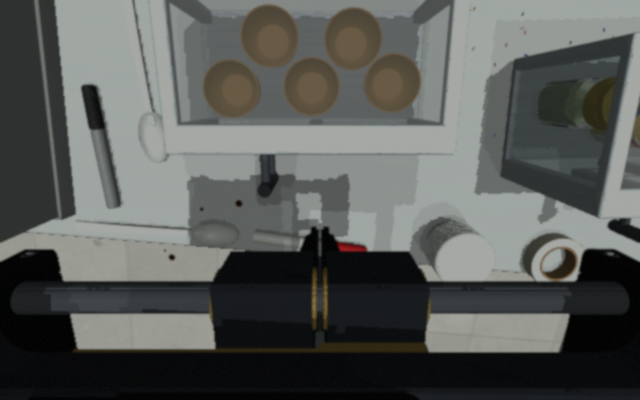

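The wrist view is square to the case. It shows the pull at (267,185), to the left of the closed fingers at (320,240). The side view shows the gripper above the case's right half. I'll check the bar position with the wrist camera.

```bash
python3 - <<'E'
from workcell import *
from h import *
W=camera_model("wrist");print(proj(W,np.array([[483,120,103.],[483,120,43],[516,120,91]])))
print(proj(W,np.array([[486,75,404.7-190.]])))
a=cv2.imread("pics/w1.png");cv2.imwrite("pics/w1z.png",cv2.resize(a[140:210,230:330],None,fx=7,fy=7,interpolation=cv2.INTER_CUBIC))
E
```

```text
(array([263.63670689, 272.87763353, 267.64767114]), array([191.93258197, 176.80134738, 150.13127208]))
(array([317.77870686]), array([247.34402414]))
```

View pics/w1z.png

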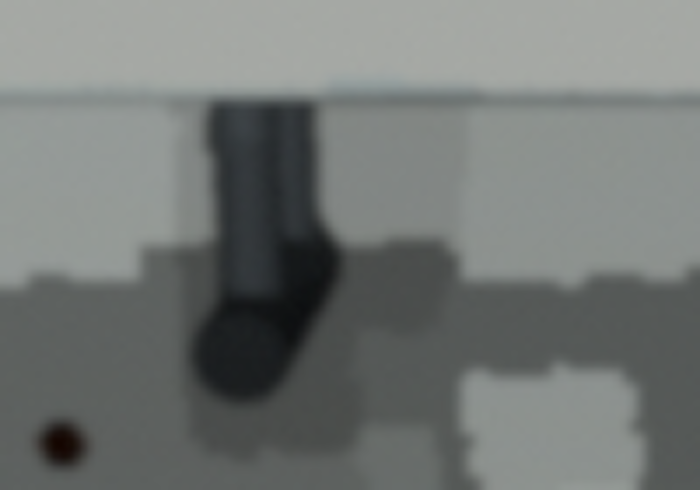

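It projects within 2 px of where I expected. Descending now.

```bash
python3 -m inch '{"offset":[[0,2.5,0],[0,3,0],[0,3,0],[0,3,0],[0,2.2,0],[0,1.5,0],[0,0,0],[0,0,0]],"rotation":[[0,0,0],[0,0,0],[0,0,0],[0,0,0],[0,0,0],[0,0,0],[0,0,0],[0,0,0]],"hand":[0,0,0,0,0,0,0,0]}'
python3 st.py 483.5 102 252
python3 - <<'E'
from workcell import *
import cv2
cv2.imwrite("pics/s2.png",read_camera("side")[:,:,::-1])
cv2.imwrite("pics/w2.png",read_camera("wrist")[:,:,::-1])
E
```

```text
time: 4.45
tool_pos: [486.2, 75.0, 253.5]
tcp_rot: [0.031, -0.706, 0.706, -0.031]
force: [0.3, 0.0, 0.7]
gripper_width: 0.3
4.45 [486.2  75.  253.5] F [0.3 0.  0.7] w 0.3
[[-0.996  0.001  0.088]
 [-0.088  0.    -0.996]
 [-0.001 -1.     0.   ]]
delta tool cm [ 0.03  0.15 -2.71]
```

View pics/w2.png

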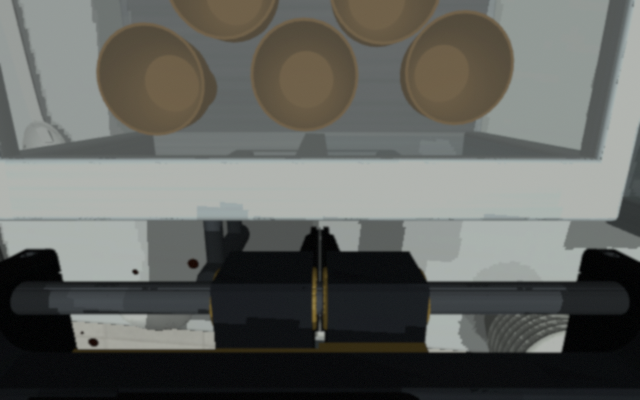

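No contact so far; the bar at (213,260) is left of the fingers. Pushing to contact and on by about 40 mm.

```bash
python3 -m inch '{"offset":[[0,0,-1],[0,0,-1],[0,0,-0.5],[0,0,-0.5],[0,0,-0.5],[0,0,-0.5]],"rotation":[[0,0,0],[0,0,0],[0,0,0],[0,0,0],[0,0,0],[0,0,0]],"hand":[0,0,0,0,0,0]}'
python3 -m inch '{"offset":[[0,0,-0.5],[0,0,-0.5],[0,0,-0.5],[0,0,-0.5],[0,0,-0.5],[0,0,-0.3]],"rotation":[[0,0,0],[0,0,0],[0,0,0],[0,0,0],[0,0,0],[0,0,0]],"hand":[0,0,0,0,0,0]}'
python3 - <<'E'
from workcell import *
import cv2
cv2.imwrite("pics/s3.png",read_camera("side")[150:330,200:420,::-1].repeat(3,0).repeat(3,1))
cv2.imwrite("pics/w3.png",read_camera("wrist")[:,:,::-1])
E
```

```text
time: 5.15
tool_pos: [482.4, 115.6, 253.0]
tcp_rot: [0.031, -0.706, 0.707, -0.032]
force: [0.4, -2.3, 1.5]
gripper_width: 0.8
time: 5.75
tool_pos: [479.8, 143.7, 252.8]
tcp_rot: [-0.031, 0.706, -0.706, 0.032]
force: [0.5, -2.4, 2.6]
gripper_width: 0.3
```

View pics/w3.png

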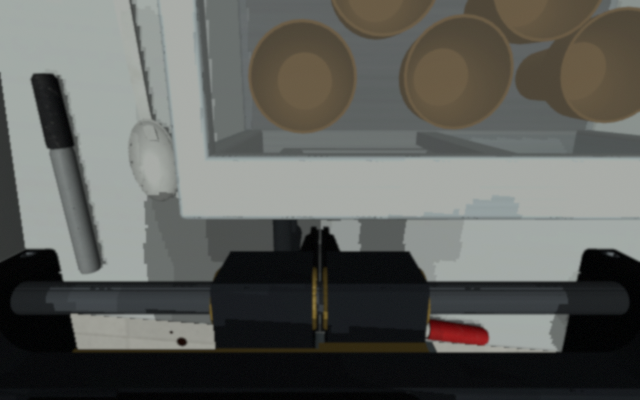

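View pics/s3.png

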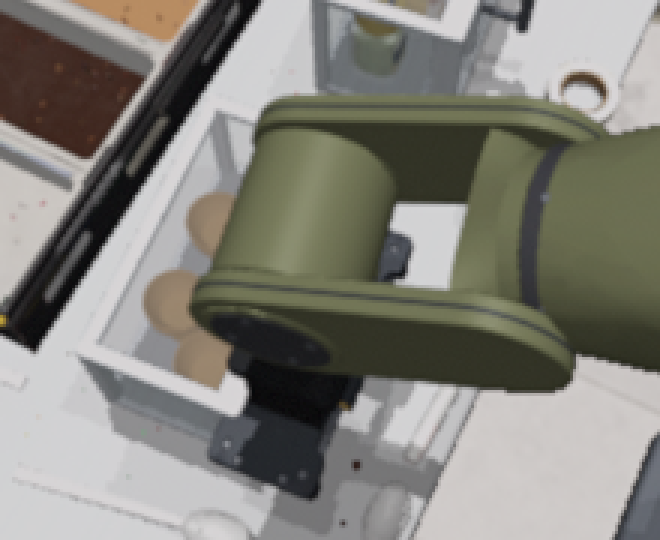

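The door is sliding at about 2.4 N, and the bar touches the left side of the fingers at (290,235). Continuing in small steps until the force rises at the stop.

```bash
python3 -m inch '{"offset":[[0,0,-0.2],[0,0,-0.2],[0,0,0]],"rotation":[[0,0,0],[0,0,0],[0,0,0]],"hand":[0,0,0]}'
python3 -m inch '{"offset":[[0,0,-0.2],[0,0,-0.1],[0,0,0]],"rotation":[[0,0,0],[0,0,0],[0,0,0]],"hand":[0,0,0]}'
```

```text
time: 6.15
tool_pos: [479.3, 147.3, 252.6]
tcp_rot: [-0.032, 0.706, -0.706, 0.031]
force: [1.2, -0.2, 0.6]
gripper_width: 0.4
time: 6.45
tool_pos: [479.1, 150.2, 252.6]
tcp_rot: [-0.032, 0.706, -0.706, 0.031]
force: [0.2, -2.2, -0.3]
gripper_width: 0.6
```

```bash
python3 -m inch '{"offset":[[0,0,-0.1],[0,0,-0.1]],"rotation":[[0,0,0],[0,0,0]],"hand":[0,0]}'
python3 -m inch '{"offset":[[0,0,-0.1],[0,0,-0.1]],"rotation":[[0,0,0],[0,0,0]],"hand":[0,0]}'
```

```text
time: 6.65
tool_pos: [478.9, 152.2, 252.6]
tcp_rot: [0.031, -0.706, 0.706, -0.031]
force: [-0.8, -2.3, 1.0]
gripper_width: 0.3
time: 6.85
tool_pos: [478.8, 154.2, 252.7]
tcp_rot: [0.031, -0.706, 0.706, -0.031]
force: [0.6, -2.0, 0.1]
gripper_width: 0.9
```

```bash
python3 -m inch '{"offset":[[0,0,-0.1],[0,0,-0.1]],"rotation":[[0,0,0],[0,0,0]],"hand":[0,0]}'
python3 -m inch '{"offset":[[0,0,-0.1],[0,0,-0.1]],"rotation":[[0,0,0],[0,0,0]],"hand":[0,0]}'
```

```text
time: 7.05
tool_pos: [478.6, 156.1, 252.6]
tcp_rot: [0.032, -0.706, 0.707, -0.031]
force: [0.9, -5.8, -0.3]
gripper_width: 0.7
time: 7.25
tool_pos: [478.5, 157.1, 252.6]
tcp_rot: [0.032, -0.705, 0.708, -0.032]
force: [1.9, -13.2, 0.9]
gripper_width: 0.4
```

The force rose to 13 N with the tool held back, which is the stop. Backing off, lifting clear and checking.

```bash
python3 -m inch '{"offset":[[0,0,0.1],[0,0,0.3],[0,0,0.8],[0,0,1.5],[0,-1,0.5],[0,-3,0],[0,-4,0],[0,-4,0],[0,-3,0],[0,0,0]],"rotation":[[0,0,0],[0,0,0],[0,0,0],[0,0,0],[0,0,0],[0,0,0],[0,0,0],[0,0,0],[0,0,0],[0,0,0]],"hand":[0,0,0,0,0,0,0,0,0,0]}'
python3 -m inch '{"offset":[[1,0,2],[2,0,3.5],[2,0,4.5],[2,0,4.5],[2,0,4.5],[2,0,4.5],[2,0,4.5],[0,0,4],[0,0,3],[0,0,1],[0,0,0]],"rotation":[[0,0,0],[0,0,0],[0,0,0],[0,0,0],[0,0,0],[0,0,0],[0,0,0],[0,0,0],[0,0,0],[0,0,0],[0,0,0]],"hand":[0,0,0,0,0,0,0,0,0,0,0]}'
python3 - <<'E'
from workcell import *
import cv2,numpy as np
a=read_camera("top")[:,:,::-1];print(boxes_of("cone_pull","top"),boxes_of("spice_pull","top"))
b=read_camera("side")[:,:,::-1];print(boxes_of("cone_pull","side"))
cv2.imwrite("pics/t4.png",a)
cv2.imwrite("pics/s4.png",cv2.resize(b[175:310,220:330],None,fx=4.4,fy=4.4,interpolation=cv2.INTER_CUBIC))
cv2.imwrite("pics/s4f.png",b)
print(observe()["time"])
E
```

```text
time: 8.25
tool_pos: [482.3, 126.5, 409.9]
tcp_rot: [-0.027, 0.707, -0.706, 0.035]
force: [-0.2, 0.2, 0.6]
gripper_width: 0.4
time: 9.35
tool_pos: [383.6, -244.5, 402.3]
tcp_rot: [-0.031, 0.707, -0.706, 0.03]
force: [-0.2, 0.6, 0.9]
gripper_width: 0.4
[{'position': [521.6, 152.8, 61.8], 'conf': 0.56}] [{'position': [510.2, -226.0, 78.5], 'conf': 0.57}]
[{'position': [516.9, 151.5, 57.5], 'conf': 0.96}]
9.6
```

View pics/t4.png

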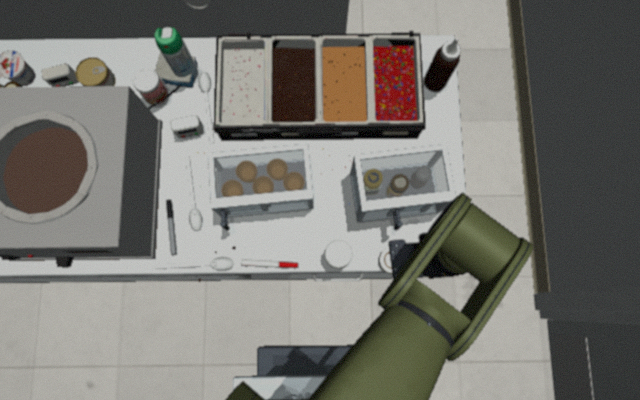

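View pics/s4.png

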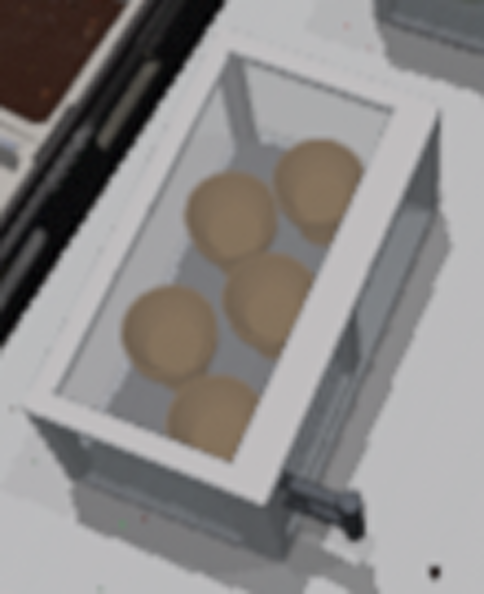

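The door is now at the left post: the pull is at (226,226) in the top view, and the cones and spice pull haven't moved. I'll measure the remaining opening.

```bash
python3 - <<'E'
from workcell import *
from h import *
T=camera_model("top");S=camera_model("side")
b=cv2.imread("pics/s4f.png")
print(onz(S,220+350/4.4,175+500/4.4,103),onz(S,220+353/4.4,175+535/4.4,43))
a=cv2.imread("pics/t4.png");a0=cv2.imread("pics/top0.png")
A=cv2.resize(a[200:240,205:245],None,fx=10,fy=10,interpolation=cv2.INTER_NEAREST)
cv2.imwrite("pics/t4z.png",np.hstack([A,cv2.resize(b[275:305,275:315],(400,400),interpolation=cv2.INTER_NEAREST)]))
d=cv2.absdiff(a[205:232,375:388],a0[205:232,375:388]);print("spice diff",d.mean(),cv2.absdiff(a[190:232,388:405],a0[190:232,388:405]).mean())
E
```

```text
[478.40135161 172.13954942 103.        ] [478.19834821 173.90375535  43.        ]
spice diff 9.324786324786325 11.2703081232493
```

View pics/t4z.png

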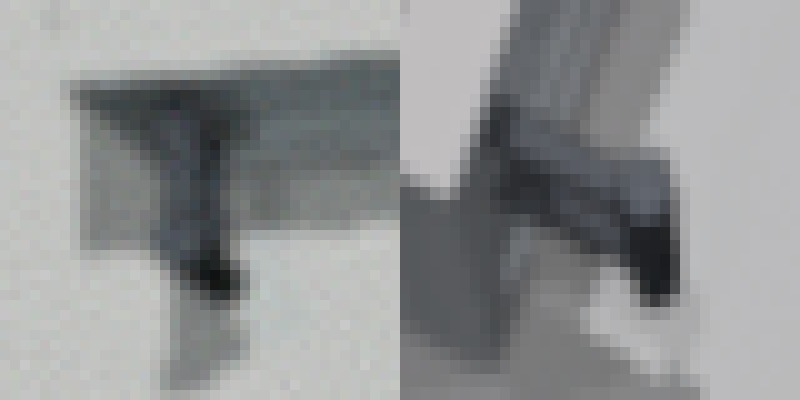

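```bash
python3 - <<'E'
import cv2,numpy as np
a=cv2.imread("pics/t4.png");a0=cv2.imread("pics/top0.png")
f=lambda i:cv2.resize(i[190:235,350:415],None,fx=6,fy=6,interpolation=cv2.INTER_CUBIC)
cv2.imwrite("pics/sp.png",np.vstack([f(a0),f(a)]))
E
```

```text
(no output)
```

View pics/sp.png

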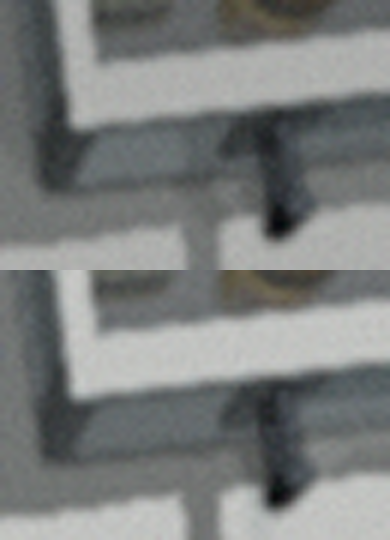

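The spice pull is at the same pixels before and after, so that door hasn't moved. The robot is clear of everything, so I'm handing in.

```bash
python3 -c "
from workcell import *
s=observe();print(s['time'],abs(s['qd']).max(),s['force']);print(sign_off())"
```

```text
9.6 0.0029975312173147676 [0.29301756 0.16695736 0.13837154]
the job is handed in; nothing more can be done
None
```

The cone case's door is shut against its left post. I pushed its pull bar to the left with closed fingers, then backed off, lifted clear and handed in at 9.6 s.

- **Door travel:** it slid at about 2.3 N until the force rose to 13 N at the stop. The pull moved about 52 mm, against about 49 mm estimated beforehand, so the two agree within the measuring error.
- **After release:** in the last pictures the pull stands at the left post. My measurement puts it about 4 mm past its nominal shut position, which is within the camera and corner-picking error.
- **Other case:** the spice door's pull is at the same pixels as before. The plain picture difference there was not zero (about 9–11 grey levels). I put that down to the arm's shadow and noise, since the zoomed views match.
- **Robot:** it is still and touching nothing, with wrist force below 0.5 N.

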